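Set up the colony picker's wash pot on its round nest

ROBOT

A 6-joint arm with a two-finger parallel gripper is mounted at the origin on the work surface. World frame = base frame: x ahead of the robot, y to its left, z up, the work surface at z = 0. Lengths are in m, angles in degrees, forces in N, time in s.
With the tool pointing down it reaches from about 0.4 to 0.825 m from the base axis. Payload 7 kg.
Tool frame: the origin (TCP) lies at the very end of the fingers, on their centre line; the grasp point (between the pads) lies 19 mm behind it; z points along the fingers, y is the line along which they close (so a half turn about z gives the same grasp; the last joint's range is limited). The gripper opens to 88 mm and grips with 3 to 60 N. Pads are 19 mm wide; open, the fingers measure 130 mm over their backs; the gripper's body (78 mm by 193 mm) begins 47 mm behind the grasp point.
Start: joints at [86.007, 20.546, 0.682, 0, -70.136, -16.507], TCP at [0.236, 0.632, 0.227] pointing down, gripper open.
Joint ranges: [-176.03, 176.03], [-82.01, 121.73], [-58.28, 71.71], [-173.87, 95.51], [-174.79, -0.11], [-173.66, 173.66]. Speed limits (degrees/s): [136.94, 136.94, 172.46, 180, 180, 180].

INTERFACE

Orientations are given as [roll, pitch, yaw] about the fixed x, y, z axes, in that order (R = Rz(yaw) Ry(pitch) Rx(roll)).
In Python, from plant import get_state, capture, close_job, regions_of gives the robot as it stands.
- The arm moves only by the tool jog_arm, never from a script. Its argument "moves" is a list of rows, each a list of 3 entries, a list of its own where there are three numbers: the shift along the tool's x, y, z in cm, then the turn about the tool's z in degrees, then the finger opening in cm, from 0 to 8.76. A call has 1 to 12 rows; each row shifts and turns the commanded pose from where the row before left it, along the tool's axes as they then stand; what a row does not reach is not made up. A row lasts 1/8 s, in which the tool goes at most 62.5 mm and 10.7 degrees, less where a joint would pass 70% of its speed; a pose out of reach is approached as far as the arm can. A call is refused whole if a number of a shift passes 6.25 or a number of a turn 10.7, either way. A call with a gripper value outside its range is refused whole. The fingers move at their own pace and stop on an object; "newtons" is the grip in N (left out, the last holds). Time passes only in rows, so rows that do not move let the fingers close. It gives the time, the measured TCP pose, the force, the opening and the grip force at its end, in the units of the state.
- get_state(): the state, without advancing time (a new reading comes with each control period).
- capture(name): name is "scene" or "top"; returns a dict with "pixels" (400x640x3 uint8, blue, green, red), "mtx" (3x3 intrinsics, pixels), "k1" (the pictures are not rectified: a ray, as slopes to the right and down, at radius r is drawn at 1 + k1 r^2 times it, then the intrinsics apply), "world_from_camera" (4x4, takes a point from camera to world coordinates). Camera axes: x right, y down, z forward; pixel columns grow to the right and rows downward; lengths in m; the calibration is good to about 2 mm. A picture is of the moment at which its call begins. There is no depth.
- close_job(): hands the job in; it is judged then, once.
Trained networks look in a picture, given as the dict that the camera call returned (one of the last four; its "shot" number tells which), for a name from the list of things; names that differ only in an ending like _2 or _b are one class to them, and where a whole thing is asked for, a point or a joint stands for the part that bears it (a point fixed in the world has none). Each returns a list of dicts, best first, with "confidence" (0 to 1); they miss things now and then, are a little off and sometimes report something else, mostly with a low value. They report only what shows in the picture. A call takes as long as a camera call. They do not tell look-alikes from the thing itself.
- regions_of(picture, thing): "pixels" (400x640 bool, what is visible of it) and "pixel" ([column, row] in pixels, amid what is visible of it).
The state is a dict: "time_s": time; "joints": joint angles; "qd": joint speeds; "joint_torque": joint torques, N m; "tcp_pos": TCP position; "eef_rot": TCP orientation; "contact_force": force on the tool from outside, world axes, zero at the start; "moment": the same for the moment, N m; "gripper_width": finger opening in m; "gripper_force": force on a finger pad.
Only numpy, scipy, OpenCV 4.12 (cv2) and the standard library are available. Lean on these libraries where they do the work, as an engineer would, in place of code of your own. Each camera call takes 0.05 s, during which the arm holds its last target. There are 200 camera calls.

TASK

Build up the wash station on the aluminium block with the round pocket, one part at a time and in this order: the wide adapter ring into the round pocket, the narrow adapter ring into the wide one, the white pot into the narrow adapter, and last the lid onto the pot. Every part must end upright and fully seated in the one below, let go and at rest. Leave the jar and the two vials where they stand.

Things in the scene. Friction and masses are not known exactly. Their poses are not given: they have to be found in the camera images.
- round_nest: fixed aluminium block, 100 x 100 x 30 mm high, with a ROUND pocket in the middle of its top (57 mm across, 12 mm deep, flat floor). Origin: centre of its underside, on the bench; z up, so its top is 30 mm above the origin. Of the two blocks this is the one with the round pocket.
- square_nest: fixed aluminium block of the same outer size (100 x 100 x 30 mm), with a SQUARE pocket (60 x 60 mm, 12 mm deep). Not used in this job. Origin: centre of its underside.
- wide_adapter: aluminium ring, larger of two. Body 68 mm across, 8 to 32 mm above the origin, over a tapered foot (8 mm high, 44 mm across at the bottom, 54 at the top). Round recess 49 mm across, 12 deep in its top. 150 g. Grip outside of body. Seated: body rests on the nest's top, origin 22 mm above the nest's. Origin: centre of its underside, z up; yaw does not matter.
- narrow_adapter: aluminium ring, smaller of two. Body 54 mm across, 8 to 32 mm above the origin, over a tapered foot (8 mm high, 36 mm across at the bottom, 46 at the top). Round recess 39 mm across, 12 deep in its top. 100 g. Grip outside of body. Seated: body rests on the wide adapter's top, origin 24 mm above that one's. Origin: centre of its underside, z up; yaw does not matter.
- pot: open white plastic pot. Body 46 mm across, 8 to 36 mm above the origin, over a tapered foot (8 mm high, 26 mm across at the bottom, 36 at the top). Wall 3 mm, mouth 40 mm across, 24 deep. 70 g. Grip outside of body. Seated: body rests on the narrow adapter's top, origin 24 mm above that one's. Origin: centre of its underside, z up; yaw does not matter.
- lid: white plastic lid: disc 50 mm across, 8 to 14 mm above the origin, over a tapered plug (26 mm across at the bottom, 36 at the top); upright knob 20 mm across, 14 to 36 mm above the origin. 50 g. Stands on its plug; grip the knob. Seated: disc rests on the pot's rim, origin 28 mm above the pot's. Origin: centre of its underside, z up; yaw does not matter.
- jar: bystander: amber glass jar with a black cap, 56 mm across, 80 mm high, between and beyond the two nest blocks. Loose. Origin: centre of its underside.
- vial_a: bystander: small clear vial with a blue cap, 24 mm across, 45 mm high, standing among the loose parts on the robot's left. Loose. Origin: centre of its underside.
- vial_b: bystander: small clear vial with a white cap, 24 mm across, 45 mm high, standing among the loose parts on the robot's right. Loose. Origin: centre of its underside.
Mind the look-alikes: they are no part of the job. Leave any brown or yellow look-alike of the wide_adapter alone. Leave any blue look-alike of the pot alone.

How it is judged:
By the outcome, as a careful person would: the job done as asked, in the order asked, and still so for the second after the job is handed in, with the robot touching nothing.
It also fails if it takes over 120 s, if anything falls off the work surface, if the arm or the gripper's body presses on something with over 40 N, if the wrist force passes 120 N, or if a joint passes its speed limit or range.

## Working session

There is one attempt and no reset: what is moved stays moved. The work goes in short steps, Python scripts to look and compute and a tool call to move; the robot and the scene stay as the last step left them, time stands still between calls to the robot, and variables do not carry over. Pictures are saved under pics/ and viewed, at most 14 in all, crops included, and the job is handed in when it is done.

Besides the shell and the picture viewer there is one more tool, called after ">>>" by a JSON object that holds its "op" and its "data", one argument or row to a line. jog_arm: Moves the arm, as the interface text tells. Its arguments: {"type":"object","properties":{"moves":{"type":"array"},"newtons":{"type":"number"}},"required":["moves"]}

```bash
ls; mkdir -p pics
cat > h.py <<'E'
import numpy as np, cv2
from plant import get_state, capture, close_job, regions_of
def ray(p,px):
    K=p["mtx"];K=np.array(K);T=np.array(p["world_from_camera"])
    d=cv2.undistortPoints(np.array([[px]],float),K,np.array([p["k1"],0,0,0,0.]))[0,0]
    return T[:3,3],T[:3,:3]@np.array([d[0],d[1],1])
def at(p,px,z):
    o,d=ray(p,px);return o+d*(z-o[2])/d[2]
def proj(p,X):
    T=np.array(p["world_from_camera"]);c=T[:3,:3].T@(np.array(X,float)-T[:3,3])
    r=cv2.projectPoints(c.reshape(1,3),np.zeros(3),np.zeros(3),np.array(p["mtx"]),np.array([p["k1"],0,0,0,0.]))[0]
    return r.ravel()
E
python3 - <<'E'
from h import *
print(get_state())
H=dict(round_nest=.03,square_nest=.03,wide_adapter=.032,narrow_adapter=.032,pot=.036,lid=.025,jar=.08,vial_a=.045)
for n in("top","scene"):
    p=capture(n);cv2.imwrite(f"pics/{n}0.png",p["pixels"]);print(n,p["k1"],np.round(p["world_from_camera"],3).tolist())
    for t in H:
        for r in regions_of(p,t):
            ys,xs=np.nonzero(r["pixels"])
            if len(xs)==0: continue
            print(t,round(r["confidence"],2),np.round(r["pixel"]),len(xs),(xs.min(),xs.max(),ys.min(),ys.max()),np.round(at(p,r["pixel"],H[t]),3)[:2],p["pixels"][r["pixels"]].mean(0).round())
E
```

```text
pics
{'time_s': 0.0, 'joints': array([ 8.60045426e+01,  2.05926623e+01,  6.33679704e-01, -2.27539298e-02,
       -7.01358506e+01, -1.65061747e+01]), 'qd': array([ 0.02445615,  0.08596816, -0.05619152, -0.0410401 ,  0.04504891,
        0.08171293]), 'joint_torque': array([-1.50132011e-03, -5.82716990e+01,  2.93045533e+01,  6.99728429e+00,
        6.91508059e-03, -1.49643656e-04]), 'tcp_pos': array([0.23625327, 0.63177297, 0.22559984]), 'eef_rot': array([ 1.79902997e+02, -6.43840789e-03, -2.05093760e+01]), 'contact_force': array([-0.67795481, -0.10024921,  0.67112923]), 'moment': array([ 0.05719173,  0.03393463, -0.02074629]), 'gripper_force': 0.0, 'gripper_width': 0.08759004865949496}
top -0.06031690901433923 [[0.004, -0.991, 0.134, 0.373], [-1.0, -0.002, 0.015, 0.035], [-0.014, -0.135, -0.991, 1.214], [0.0, 0.0, 0.0, 1.0]]
round_nest 0.68 [399. 176.] 1430 (np.int64(378), np.int64(424), np.int64(152), np.int64(199)) [ 0.606 -0.152] [219. 222. 231.]
square_nest 0.57 [280. 169.] 1385 (np.int64(264), np.int64(304), np.int64(149), np.int64(189)) [0.626 0.171] [217. 219. 229.]
square_nest 
[... 2367 characters left out ...]
235.] 459 (np.int64(239), np.int64(261), np.int64(224), np.int64(246)) [ 0.495 -0.134] [148. 156. 162.]
pot 0.7 [220. 218.] 446 (np.int64(211), np.int64(233), np.int64(208), np.int64(230)) [ 0.406 -0.16 ] [114.  56.  31.]
lid 0.84 [333. 204.] 277 (np.int64(324), np.int64(344), np.int64(194), np.int64(211)) [0.477 0.084] [193. 201. 205.]
jar 0.81 [370. 272.] 1308 (np.int64(354), np.int64(384), np.int64(248), np.int64(297)) [ 0.755 -0.027] [60. 74. 92.]
vial_a 0.71 [209. 241.] 212 (np.int64(203), np.int64(215), np.int64(229), np.int64(249)) [ 0.483 -0.215] [118. 119. 117.]
vial_a 0.23 [264. 280.] 2615 (np.int64(237), np.int64(296), np.int64(254), np.int64(307)) [ 0.64  -0.174] [182. 181. 192.]
```

Run:
```python
import cv2
a=cv2.imread("pics/top0.png")[110:300,170:490];cv2.imwrite("pics/top0c.png",cv2.resize(a,None,fx=2.5,fy=2.5,interpolation=cv2.INTER_CUBIC))
a=cv2.imread("pics/scene0.png")[130:330,130:460];cv2.imwrite("pics/scene0c.png",cv2.resize(a,None,fx=2.4,fy=2.4,interpolation=cv2.INTER_CUBIC))
```

```text
(no output)
```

View pics/top0c.png

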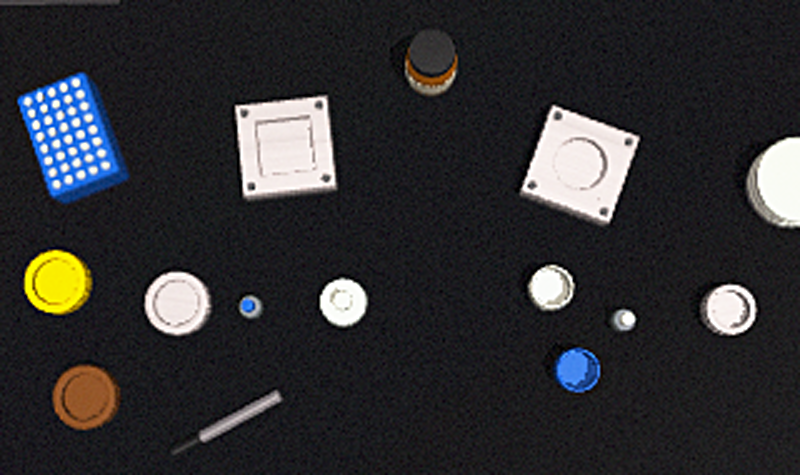

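View pics/scene0c.png

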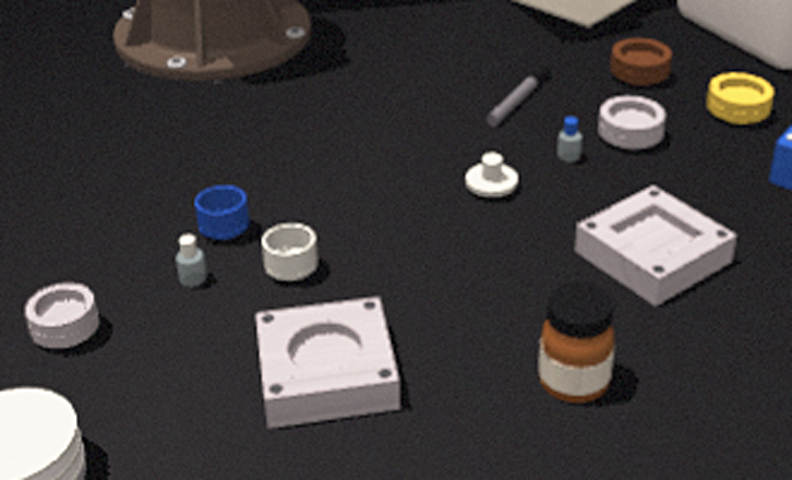

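The top view shows the silver wide ring near (241,231), the lid (307,230), the white pot (390,225), the narrow ring (461,233) and the round-pocket block (402,176). There are brown, yellow and blue decoys nearby. The scene view agrees. Next I fit silhouettes for accuracy.

```bash
cat >> h.py <<'E'
from scipy.optimize import minimize
def circ(r,z): 
    a=np.linspace(0,2*np.pi,40);return np.c_[r*np.cos(a),r*np.sin(a),0*a+z]
def sq(z): return np.array([[s*.05,t*.05,z] for s in(-1,1) for t in(-1,1)])
PROF=dict(wide_adapter=[(.022,0),(.027,.008),(.034,.008),(.034,.032)],narrow_adapter=[(.018,0),(.023,.008),(.027,.008),(.027,.032)],
 pot=[(.013,0),(.018,.008),(.023,.008),(.023,.036)],lid=[(.013,0),(.018,.008),(.025,.008),(.025,.014),(.010,.014),(.010,.036)])
def render(p,t,x,y,yaw=0,z0=0,S=8):
    m=np.zeros((400,640),np.float32);u,v=proj(p,[x,y,z0+.02]);u0,v0=int(u)-50,int(v)-50
    im=np.zeros((100*S,100*S),np.uint8)
    if t=="nest":
        parts=[np.r_[sq(0),sq(.03)]]
    else:
        q=PROF[t];parts=[np.r_[circ(*q[i]),circ(*q[i+1])] for i in range(len(q)-1)]
    c,s=np.cos(yaw),np.sin(yaw)
    for P in parts:
        P=P@np.array([[c,s,0],[-s,c,0],[0,0,1]])+[x,y,z0]
        q=np.array([proj(p,k) for k in P])
        q=((q-[u0,v0]+.5)*S-.5)
        cv2.fillPoly(im,[cv2.convexHull(np.round(q*16).astype(np.int32))],255,shift=4)
    return cv2.resize(im,(100,100),interpolation=cv2.INTER_AREA)/255.,u0,v0
def fit(p,t,x,y,yaw=None,z0=0,th=(40,110)):
    g=p["pixels"].max(2).astype(float)
    soft=np.clip((g-th[0])/(th[1]-th[0]),0,1)
    def f(a):
        r,u0,v0=render(p,t,a[0]/100,a[1]/100,a[2]/10 if len(a)>2 else 0,z0)
        w=soft[max(v0,0):v0+100,max(u0,0):u0+100];r=r[max(-v0,0):max(-v0,0)+w.shape[0],max(-u0,0):max(-u0,0)+w.shape[1]]
        k=cv2.dilate(r.astype(np.float32),np.ones((7,7)))>0   # local band
        return ((r-w)[k]**2).sum()+ (1-0)*0+ 0.5*((1-r)*w)[k].sum()
    a=[x*100,y*100]+([yaw*10] if yaw is not None else [])
    s=np.array([a]+[np.array(a)+(np.arange(len(a))==i)*1.0 for i in range(len(a))])
    o=minimize(f,a,method="Nelder-Mead",options=dict(initial_simplex=s,xatol=.01,fatol=.01))
    return o.x/([100,100]+([10] if yaw is not None else [])),o.fun
E
python3 - <<'E'
from h import *
G=dict(wide_adapter=(.455,.27),narrow_adapter=(.45,-.315),pot=(.472,-.123),lid=(.455,.098))
for n in("top","scene"):
    p=capture(n)
    for t,g in G.items():
        a,f=fit(p,t,*g);print(n,t,a.round(4),round(f,1))
    a,f=fit(p,"nest",.606,-.155,.3);print(n,"nest",a.round(4),round(f,1))
    for c in [(273,170),(0,0)] if n=="top" else []: pass
p=capture("top");print("vials",[at(p,q,.045)[:2].round(3) for q in((269.5,232),(420,237.5))],"white cyl left edge at z=0..0.06",[at(p,(469,182),z)[:2].round(3) for z in(0,.06)])
E
```

```text
top wide_adapter [0.4574 0.2766] 8.1
top narrow_adapter [ 0.4522 -0.3169] 15.4
top pot [ 0.4753 -0.1255] 8.6
top lid [0.4598 0.098 ] 17.5
top nest [ 0.6104 -0.1595 -0.3554] 30.1
scene wide_adapter [0.4591 0.2753] 12.7
scene narrow_adapter [ 0.4525 -0.3166] 24.5
scene pot [ 0.4757 -0.1248] 30.2
scene lid [0.461  0.0981] 28.4
scene nest [ 0.6099 -0.1581 -0.369 ] 118.1
vials [array([0.453, 0.195]), array([ 0.44 , -0.201])] white cyl left edge at z=0..0.06 [array([ 0.596, -0.351]), array([ 0.585, -0.331])]
```

>>> {"op": "jog_arm", "data": {
  "moves": [
    [[0,0,0],9.93,8.76],
    [[0,0,0],9.93,8.76],
    [[0,0,0],9.93,8.76],
    [[0,0,0],9.93,8.76],
    [[0,0,0],9.93,8.76],
    [[0,0,0],9.93,8.76],
    [[0,0,0],9.93,8.76]
  ],
  "newtons": 30
}}

```text
time_s: 1.92
tcp_pos: [0.2364, 0.6322, 0.2266]
eef_rot: [-180.0, -0.0, -90.3]
contact_force: [-1.1, 0.4, -0.4]
gripper_width: 0.0876
gripper_force: 0.0
```

>>> {"op": "jog_arm", "data": {
  "moves": [
    [[4.45,-2.775,0],0,8.76],
    [[4.45,-2.775,0],0,8.76],
    [[4.45,-2.775,0],0,8.76],
    [[4.45,-2.775,0],0,8.76],
    [[4.45,-2.775,0],0,8.76],
    [[4.45,-2.775,0],0,8.76],
    [[4.45,-2.775,0],0,8.76],
    [[4.45,-2.775,0],0,8.76],
    [[0,0,0],0,8.76],
    [[0,0,0],0,8.76]
  ]
}}

```text
time_s: 3.18
tcp_pos: [0.4585, 0.2761, 0.2267]
eef_rot: [-180.0, 0.0, -90.1]
contact_force: [0.9, 0.2, -0.1]
gripper_width: 0.0879
gripper_force: 0.0
```

>>> {"op": "jog_arm", "data": {
  "moves": [
    [[0,0,5],0,8.76],
    [[0,0,5],0,8.76],
    [[0,0,5],0,8.76],
    [[0,0,3.5],0,8.76],
    [[0,0,2],0,8.76],
    [[0,0,1.07],0,8.76],
    [[0,0,0],0,8.76],
    [[0,0,0],0,6],
    [[0,0,0],0,6],
    [[0,0,0],0,6],
    [[0,0,0],0,6],
    [[0,0,0],0,6]
  ]
}}

```text
time_s: 4.68
tcp_pos: [0.4584, 0.2764, 0.0116]
eef_rot: [-180.0, 0.0, -90.0]
contact_force: [-2.6, -0.7, 6.9]
gripper_width: 0.0674
gripper_force: 30.0
```

>>> {"op": "jog_arm", "data": {
  "moves": [
    [[0,0,0],0,6],
    [[0,0,-0.5],0,6],
    [[0,0,-2],0,6],
    [[0,0,-4],0,6],
    [[0,0,-4],0,6],
    [[0,0,0],0,6]
  ]
}}

```text
time_s: 5.42
tcp_pos: [0.4599, 0.2777, 0.1193]
eef_rot: [-179.7, 0.3, -90.0]
contact_force: [-0.0, 0.2, -2.6]
gripper_width: 0.0674
gripper_force: 30.0
```

>>> {"op": "jog_arm", "data": {
  "moves": [
    [[4.35,-1.51,0],0,6],
    [[4.35,-1.51,0],0,6],
    [[4.35,-1.51,0],0,6],
    [[4.35,-1.51,0],0,6],
    [[4.35,-1.51,0],0,6],
    [[4.35,-1.51,0],0,6],
    [[4.35,-1.51,0],0,6],
    [[4.35,-1.51,0],0,6],
    [[4.35,-1.51,0],0,6],
    [[4.35,-1.51,0],0,6],
    [[0,0,0],0,6],
    [[0,0,0],0,6]
  ]
}}

```text
time_s: 6.92
tcp_pos: [0.6083, -0.159, 0.1146]
eef_rot: [179.9, 0.0, -90.1]
contact_force: [-0.3, 0.3, -0.8]
gripper_width: 0.0673
gripper_force: 30.0
```

Run:
```python
from h import *
p=capture("scene");s=get_state();print(s["tcp_pos"],s["contact_force"])
u,v=map(int,proj(p,[.61,-.159,.06]))
cv2.imwrite("pics/s1.png",cv2.resize(p["pixels"][v-70:v+70,u-80:u+80],None,fx=4,fy=4,interpolation=cv2.INTER_CUBIC))
```

```text
[ 0.60853497 -0.15847671  0.11500162] [-0.7418746  -0.28069047 -2.30197695]
```

View pics/s1.png

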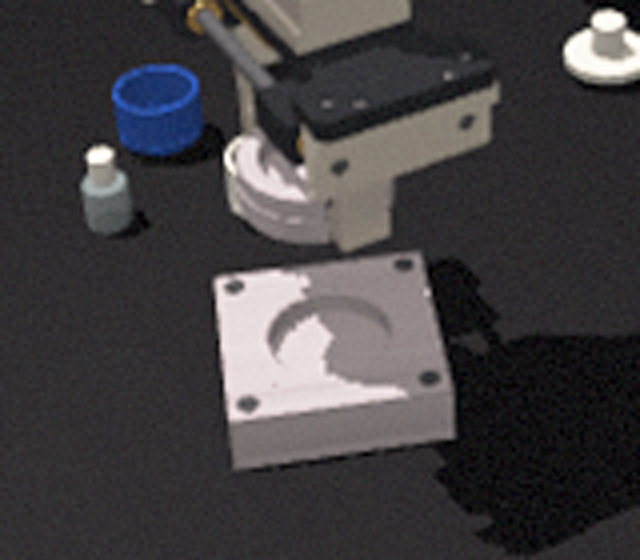

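The ring hangs level between the pads, with the pocket just below it at about (330,340) in the crop. I'll lower it.

>>> {"op": "jog_arm", "data": {
  "moves": [
    [[0,-0.15,2.5],0,6],
    [[0,0,2],0,6],
    [[0,0,1.3],0,6],
    [[0,0,0.7],0,6],
    [[0,0,0.7],0,6],
    [[0,0,0.5],0,6],
    [[0,0,0.45],0,6],
    [[0,0,0],0,6]
  ]
}}

```text
time_s: 7.98
tcp_pos: [0.6105, -0.1589, 0.0341]
eef_rot: [180.0, 0.0, -90.0]
contact_force: [-0.3, -0.1, -1.4]
gripper_width: 0.0672
gripper_force: 30.0
```

>>> {"op": "jog_arm", "data": {
  "moves": [
    [[0,0,0.1],0,6],
    [[0,0,0],0,7],
    [[0,0,0],0,8.76],
    [[0,0,0],0,8.76],
    [[0,0,0],0,8.76],
    [[0,0,-1],0,8.76],
    [[0,0,-5],0,8.76],
    [[0,0,-5],0,8.76],
    [[0,0,0],0,8.76]
  ]
}}

```text
time_s: 9.1
tcp_pos: [0.6138, -0.1592, 0.1492]
eef_rot: [-179.5, -0.0, -90.0]
contact_force: [-0.4, 0.1, -0.8]
gripper_width: 0.0875
gripper_force: 0.0
```

>>> {"op": "jog_arm", "data": {
  "moves": [
    [[3.16,3.16,0],0,8.76],
    [[3.16,3.16,0],0,8.76],
    [[3.16,3.16,0],0,8.76],
    [[3.16,3.16,0],0,8.76],
    [[3.16,3.16,0],0,8.76],
    [[0,0,0],-10,8.76],
    [[0,0,0],-10,8.76],
    [[0,0,0],0,8.76],
    [[0,0,0],0,8.76]
  ]
}}

```text
time_s: 10.22
tcp_pos: [0.4527, -0.3167, 0.1434]
eef_rot: [180.0, 0.0, -70.2]
contact_force: [-0.6, -1.1, 0.1]
gripper_width: 0.0875
gripper_force: 0.0
```

Run:
```python
from h import *
s=get_state();print(s["tcp_pos"],s["eef_rot"])
for n in("top","scene"):
    p=capture(n);u,v=map(int,proj(p,[.61,-.159,.05]))
    c=cv2.resize(p["pixels"][v-35:v+35,u-50:u+50],None,fx=6,fy=6,interpolation=cv2.INTER_CUBIC)
    for r,z in((.034,.054),(.0245,.054),(.034,.03)):
        q=np.array([(proj(p,P+[.6105,-.159,0])-[u-50,v-35]+.5)*6-.5 for P in circ(r,z)])
        cv2.polylines(c,[np.round(q).astype(int)],True,(0,0,255),1)
    cv2.imwrite(f"pics/w_{n}.png",c)
a,b=[cv2.imread(f"pics/w_{n}.png") for n in("top","scene")];cv2.imwrite("pics/w.png",cv2.resize(np.vstack([a,b]),None,fx=.7,fy=.7))
```

```text
[ 0.45269459 -0.31669705  0.14335035] [ 1.79996314e+02  4.83944334e-03 -7.02217863e+01]
```

View pics/w.png

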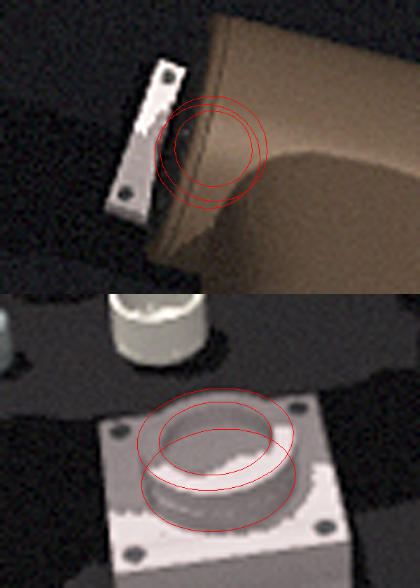

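The overlay matches: the wide ring is seated level in the pocket. Next is the narrow ring.

>>> {"op": "jog_arm", "data": {
  "moves": [
    [[0,0,4.5],0,8.76],
    [[0,0,4],0,8.76],
    [[0,0,2.5],0,8.76],
    [[0,0,1.5],0,8.76],
    [[0,0,0.7],0,8.76],
    [[0,0,0],0,8.76],
    [[0,0,0],0,4.6],
    [[0,0,0],0,4.6],
    [[0,0,0],0,4.6],
    [[0,0,0],0,4.6],
    [[0,0,0],0,4.6],
    [[0,0,0],0,4.6]
  ]
}}

```text
time_s: 11.82
tcp_pos: [0.4527, -0.3169, 0.0116]
eef_rot: [180.0, -0.0, -70.0]
contact_force: [-1.2, 2.1, 4.3]
gripper_width: 0.0535
gripper_force: 30.0
```

>>> {"op": "jog_arm", "data": {
  "moves": [
    [[0,0,0],0,4.6],
    [[0,0,-0.5],0,4.6],
    [[0,0,-2],0,4.6],
    [[0,0,-4],0,4.6],
    [[0,0,-4],0,4.6],
    [[0,0,-2],0,4.6],
    [[0,0,0],10,4.6],
    [[0,0,0],10,4.6],
    [[0,0,0],0,4.6]
  ]
}}

```text
time_s: 12.95
tcp_pos: [0.4526, -0.3167, 0.1363]
eef_rot: [180.0, 0.0, -90.0]
contact_force: [0.2, 0.5, -1.1]
gripper_width: 0.0538
gripper_force: 30.0
```

>>> {"op": "jog_arm", "data": {
  "moves": [
    [[-3.16,-3.16,0],0,4.6],
    [[-3.16,-3.16,0],0,4.6],
    [[-3.16,-3.16,0],0,4.6],
    [[-3.16,-3.16,0],0,4.6],
    [[-3.16,-3.16,0],0,4.6],
    [[0,0,0],0,4.6],
    [[0,0,0],0,4.6],
    [[0,0,2.5],0,4.6],
    [[0,0,2.5],0,4.6],
    [[0,0,1.2],0,4.6],
    [[0,0,0.5],0,4.6],
    [[0,0,0],0,4.6]
  ]
}}

```text
time_s: 14.45
tcp_pos: [0.6109, -0.1591, 0.0697]
eef_rot: [-180.0, -0.0, -90.0]
contact_force: [0.1, 0.4, -1.2]
gripper_width: 0.0533
gripper_force: 30.0
```

>>> {"op": "jog_arm", "data": {
  "moves": [
    [[0,0,0.4],0,4.6],
    [[0,0,0.4],0,4.6],
    [[0,0,0.3],0,4.6],
    [[0,0,0],0,4.6]
  ]
}}

```text
time_s: 14.95
tcp_pos: [0.6106, -0.1588, 0.0581]
eef_rot: [180.0, -0.0, -90.0]
contact_force: [0.3, 0.0, -1.3]
gripper_width: 0.0534
gripper_force: 30.0
```

>>> {"op": "jog_arm", "data": {
  "moves": [
    [[0,0,0.1],0,4.6],
    [[0,0,0],0,6.5],
    [[0,0,0],0,8.76],
    [[0,0,0],0,8.76],
    [[0,0,0],0,8.76],
    [[0,0,-1],0,8.76],
    [[0,0,-4],0,8.76],
    [[0,0,-4],0,8.76],
    [[-1.13,4.5,0],0,8.76],
    [[-1.13,4.5,0],0,8.76],
    [[-1.13,4.5,0],0,8.76],
    [[0,0,0],0,8.76]
  ]
}}

```text
time_s: 16.45
tcp_pos: [0.4731, -0.1245, 0.1485]
eef_rot: [-179.9, 0.0, -90.0]
contact_force: [1.1, 0.2, -0.2]
gripper_width: 0.0877
gripper_force: 0.0
```

>>> {"op": "jog_arm", "data": {
  "moves": [
    [[0,0,0],10,8],
    [[0,0,0],10,8],
    [[0,0,0],10,8],
    [[0,0,0],10,8],
    [[0,0,0],10,8],
    [[0,0,0],10,8],
    [[0,0,0],10,8],
    [[0,0,0],10,8],
    [[0,0,0],10,8],
    [[0,0,0],0,8],
    [[0,0,0],0,8]
  ]
}}

```text
time_s: 17.82
tcp_pos: [0.4762, -0.1249, 0.1476]
eef_rot: [-180.0, 0.0, -179.8]
contact_force: [0.1, 0.2, 0.4]
gripper_width: 0.0801
gripper_force: 0.0
```

Run:
```python
from h import *
s=get_state();print(s["tcp_pos"],s["eef_rot"])
p=capture("scene");u,v=map(int,proj(p,[.58,-.159,.05]))
c=cv2.resize(p["pixels"][v-50:v+50,u-50:u+50],None,fx=6,fy=6,interpolation=cv2.INTER_CUBIC)
for r,z in((.027,.078),(.0195,.078),(.027,.054)):
    q=np.array([(proj(p,P+[.6105,-.159,0])-[u-50,v-50]+.5)*6-.5 for P in circ(r,z)])
    cv2.polylines(c,[np.round(q).astype(int)],True,(0,0,255),1)
cv2.imwrite(f"pics/n.png",c)
```

```text
[ 0.47618912 -0.12493898  0.14763962] [-1.79997265e+02  2.62528996e-02 -1.79784559e+02]
```

View pics/n.png

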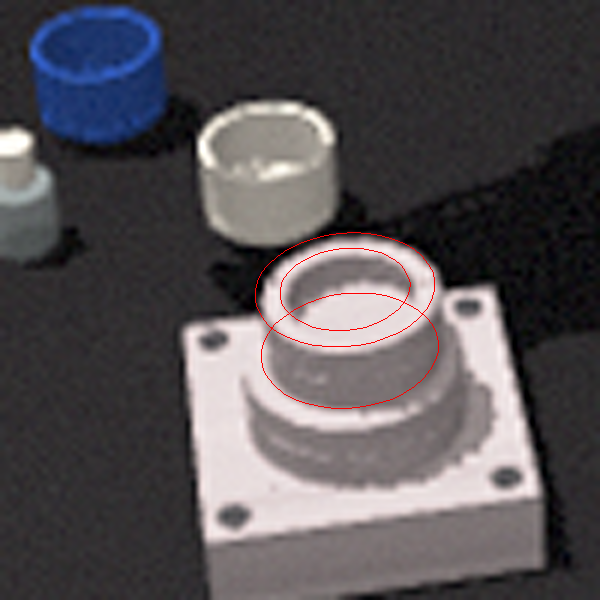

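The narrow ring is seated level in the wide one. The white pot is at about (268,170) in the crop, and the blue decoy is clear of the fingers.

>>> {"op": "jog_arm", "data": {
  "moves": [
    [[0,0,4.5],0,8],
    [[0,0,4],0,8],
    [[0,0,2.5],0,8],
    [[0,0,1.5],0,8],
    [[0.05,0,1.0],0,8],
    [[0,0,0],0,8],
    [[0,0,0],0,3.8],
    [[0,0,0],0,3.8],
    [[0,0,0],0,3.8],
    [[0,0,0],0,3.8],
    [[0,0,0],0,3.8],
    [[0,0,0],0,3.8]
  ],
  "newtons": 20
}}

```text
time_s: 19.38
tcp_pos: [0.4754, -0.1249, 0.0126]
eef_rot: [180.0, 0.0, -180.0]
contact_force: [-2.3, 1.4, 5.1]
gripper_width: 0.0449
gripper_force: 20.0
```

>>> {"op": "jog_arm", "data": {
  "moves": [
    [[0,0,0],0,3.8],
    [[0,0,-0.5],0,3.8],
    [[0,0,-2],0,3.8],
    [[0,0,-4],0,3.8],
    [[0,0,-4],0,3.8],
    [[0,0,-2.5],0,3.8],
    [[0,0,-1],0,3.8],
    [[0,0,0],0,3.8],
    [[0,0,0],0,3.8]
  ]
}}

```text
time_s: 20.5
tcp_pos: [0.4745, -0.1249, 0.1511]
eef_rot: [180.0, -0.1, 180.0]
contact_force: [-0.3, 1.2, -0.3]
gripper_width: 0.0448
gripper_force: 20.0
```

>>> {"op": "jog_arm", "data": {
  "moves": [
    [[-4.5,-1.13,0],0,3.8],
    [[-4.5,-1.13,0],0,3.8],
    [[-4.5,-1.13,0],0,3.8],
    [[0,0,0],0,3.8],
    [[0,0,0],0,3.8],
    [[0,0,2.5],0,3.8],
    [[0,0,2],0,3.8],
    [[0,0,0.9],0,3.8],
    [[0,0,0.3],0,3.8],
    [[0,0,0],0,3.8]
  ]
}}

```text
time_s: 21.75
tcp_pos: [0.6104, -0.1588, 0.0959]
eef_rot: [-180.0, 0.0, -180.0]
contact_force: [-0.1, 0.3, -0.1]
gripper_width: 0.0444
gripper_force: 20.0
```

>>> {"op": "jog_arm", "data": {
  "moves": [
    [[0,0,0.4],0,3.8],
    [[0,0,0.4],0,3.8],
    [[0,0,0.3],0,3.8],
    [[0,0,0],0,3.8]
  ]
}}

```text
time_s: 22.25
tcp_pos: [0.6102, -0.1588, 0.0841]
eef_rot: [180.0, -0.0, 180.0]
contact_force: [0.5, -0.3, -0.4]
gripper_width: 0.0446
gripper_force: 20.0
```

>>> {"op": "jog_arm", "data": {
  "moves": [
    [[0,0,0.15],0,3.8],
    [[0,0,0],0,5.5],
    [[0,0,0],0,7.5],
    [[0,0,0],0,7.5],
    [[0,0,0],0,7.5],
    [[0,0,-1],0,7.5],
    [[0,0,-4],0,7.5],
    [[0,0,-4],0,7.5],
    [[0,0,0],0,7.5]
  ]
}}

```text
time_s: 23.38
tcp_pos: [0.6126, -0.1591, 0.1776]
eef_rot: [-180.0, 0.4, -180.0]
contact_force: [-0.4, 0.1, -0.5]
gripper_width: 0.075
gripper_force: 0.0
```

>>> {"op": "jog_arm", "data": {
  "moves": [
    [[2.5,4.28,0],0,5],
    [[2.5,4.28,0],0,5],
    [[2.5,4.28,0],0,5],
    [[2.5,4.28,0],0,5],
    [[2.5,4.28,0],0,5],
    [[2.5,4.28,0],0,5],
    [[0,0,0],0,5],
    [[0,0,0],0,5]
  ]
}}

```text
time_s: 24.38
tcp_pos: [0.4603, 0.0981, 0.173]
eef_rot: [180.0, 0.0, -179.9]
contact_force: [1.3, -1.1, -0.5]
gripper_width: 0.0502
gripper_force: 0.0
```

Run:
```python
from h import *
s=get_state();print(s["tcp_pos"],s["eef_rot"])
p=capture("scene");u,v=map(int,proj(p,[.58,-.159,.05]))
c=cv2.resize(p["pixels"][v-50:v+50,u-50:u+50],None,fx=6,fy=6,interpolation=cv2.INTER_CUBIC)
for r,z in((.023,.106),(.020,.106),(.023,.078)):
    q=np.array([(proj(p,P+[.6105,-.159,0])-[u-50,v-50]+.5)*6-.5 for P in circ(r,z)])
    cv2.polylines(c,[np.round(q).astype(int)],True,(0,0,255),1)
cv2.imwrite(f"pics/p.png",c)
```

```text
[0.46028965 0.09810062 0.17304991] [ 1.79995200e+02  1.50405007e-02 -1.79943395e+02]
```

View pics/p.png

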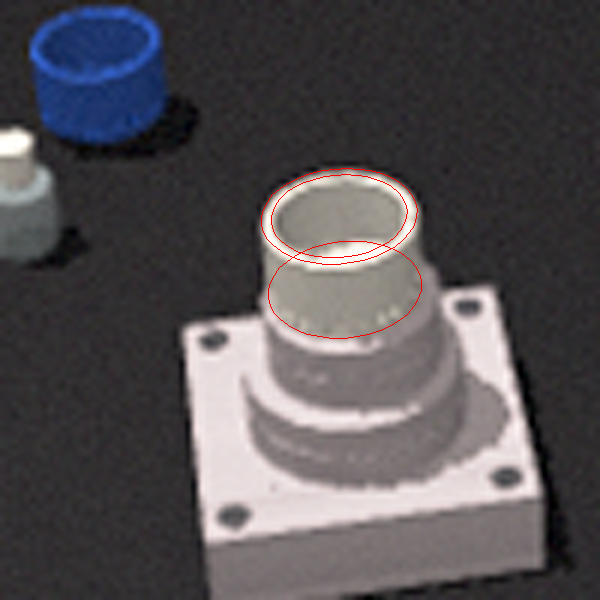

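The pot is seated and level on the stack. Next is the lid.

>>> {"op": "jog_arm", "data": {
  "moves": [
    [[0,0,5],0,5],
    [[0,0,4.5],0,5],
    [[0,0,3],0,5],
    [[0,0,2],0,5],
    [[0,0,1],0,5],
    [[0,0,0],0,5],
    [[0,0,0],0,1.2],
    [[0,0,0],0,1.2],
    [[0,0,0],0,1.2],
    [[0,0,0],0,1.2],
    [[0,0,0],0,1.2],
    [[0,0,0],0,1.2]
  ],
  "newtons": 20
}}

```text
time_s: 25.92
tcp_pos: [0.4606, 0.0982, 0.0182]
eef_rot: [180.0, 0.0, -180.0]
contact_force: [-1.4, 0.0, 5.0]
gripper_width: 0.0192
gripper_force: 20.0
```

>>> {"op": "jog_arm", "data": {
  "moves": [
    [[0,0,0],0,1.2],
    [[0,0,-0.5],0,1.2],
    [[0,0,-2],0,1.2],
    [[0,0,-4.5],0,1.2],
    [[0,0,-4.5],0,1.2],
    [[0,0,-4],0,1.2],
    [[0,0,-1.5],0,1.2],
    [[0,0,0],0,1.2],
    [[0,0,0],0,1.2]
  ]
}}

```text
time_s: 27.05
tcp_pos: [0.4594, 0.0976, 0.1864]
eef_rot: [-179.9, -0.1, 180.0]
contact_force: [-1.0, 0.1, -0.8]
gripper_width: 0.0191
gripper_force: 20.0
```

>>> {"op": "jog_arm", "data": {
  "moves": [
    [[-2.5,-4.28,0],0,1.2],
    [[-2.5,-4.28,0],0,1.2],
    [[-2.5,-4.28,0],0,1.2],
    [[-2.5,-4.28,0],0,1.2],
    [[-2.5,-4.28,0],0,1.2],
    [[-2.5,-4.28,0],0,1.2],
    [[0,0,0],0,1.2],
    [[0,0,0],0,1.2],
    [[0,0,2.5],0,1.2],
    [[0,0,2],0,1.2],
    [[0,0,1.0],0,1.2],
    [[0,0,0],0,1.2]
  ]
}}

```text
time_s: 28.55
tcp_pos: [0.6097, -0.1582, 0.1323]
eef_rot: [-180.0, -0.1, -180.0]
contact_force: [0.4, 1.1, -0.3]
gripper_width: 0.0195
gripper_force: 20.0
```

>>> {"op": "jog_arm", "data": {
  "moves": [
    [[0,0,0.5],0,1.2],
    [[0,0,0.4],0,1.2],
    [[0,0,0.3],0,1.2],
    [[0,0,0],0,1.2]
  ]
}}

```text
time_s: 29.05
tcp_pos: [0.6101, -0.1589, 0.1206]
eef_rot: [180.0, -0.0, 180.0]
contact_force: [-0.2, 0.5, -0.8]
gripper_width: 0.0198
gripper_force: 20.0
```

>>> {"op": "jog_arm", "data": {
  "moves": [
    [[0,0,0.25],0,1.2],
    [[0,0,0.15],0,1.2],
    [[0,0,0],0,1.2],
    [[0,0,0],0,3],
    [[0,0,0],0,5],
    [[0,0,0],0,5],
    [[0,0,0],0,5],
    [[0,0,-1],0,5],
    [[0,0,-4],0,5],
    [[0,0,-4],0,5],
    [[0,0,0],0,5]
  ]
}}

```text
time_s: 30.42
tcp_pos: [0.6124, -0.1592, 0.2116]
eef_rot: [-180.0, 0.4, -180.0]
contact_force: [0.3, 0.3, -0.1]
gripper_width: 0.0496
gripper_force: 0.0
```

>>> {"op": "jog_arm", "data": {
  "moves": [
    [[2.5,4.28,0],0,5],
    [[2.5,4.28,0],0,5],
    [[2.5,4.28,0],0,5],
    [[2.5,4.28,0],0,5],
    [[0,0,0],0,5],
    [[0,0,0],0,5]
  ]
}}

```text
time_s: 31.18
tcp_pos: [0.5104, 0.0125, 0.2072]
eef_rot: [180.0, 0.0, -179.9]
contact_force: [0.4, 0.8, 0.9]
gripper_width: 0.0499
gripper_force: 0.0
```

Run:
```python
from h import *
s=get_state();print(s["tcp_pos"],s["contact_force"])
p=capture("scene");u,v=map(int,proj(p,[.58,-.159,.07]))
c=cv2.resize(p["pixels"][v-50:v+50,u-50:u+50],None,fx=6,fy=6,interpolation=cv2.INTER_CUBIC)
for r,z in((.025,.112),(.025,.106),(.010,.134)):
    q=np.array([(proj(p,P+[.6105,-.159,0])-[u-50,v-50]+.5)*6-.5 for P in circ(r,z)])
    cv2.polylines(c,[np.round(q).astype(int)],True,(0,0,255),1)
cv2.imwrite(f"pics/l.png",c)
```

```text
[0.51043552 0.01252591 0.20716334] [0.35622976 0.78448478 0.93162815]
```

View pics/l.png

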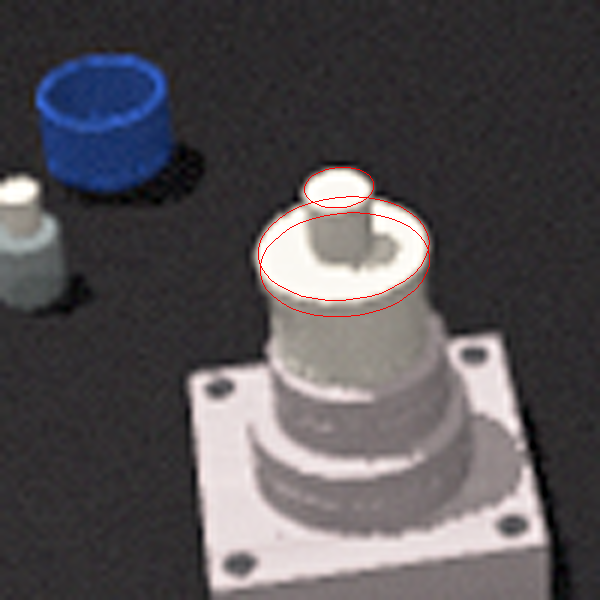

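The lid's disc and knob match the seated overlay, with the knob top at about (340,187), and the stack is upright. I'll hand the job in.

```bash
python3 -c "
from plant import close_job;print(close_job())"
```

```text
the job is handed in; nothing more can be done
None
```

The wash station is built in the order asked (wide ring, narrow ring, pot, lid), each part upright, seated and released by camera check, and handed in at about 31 s; the jar and vials were never gripped or approached.

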